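Load the goldsmith's engraver and hold its sprung cover

TASK

Lift the engraver's amber cover by its handle bar past its balance point so that its springs park it fully open, then set the silver box lid from the sloping stand rim-down into the round pocket of the fixture inside, lowering it in rather than dropping it. Then take the bar again, ease the cover back down to just below its balance point, where it would drop if let go, and hold it there by the bar as an eye shield while the operator checks the silver lid's position: the program finishes while holding the cover. Never let the cover drop, and leave the copper lid and the other things on the bench alone.

Things in the scene. Friction and masses are not known exactly. Their poses are not given: they have to be found in the camera images.
- engraver: fixed desktop laser engraver, case 290 deep (x) x 280 wide (y) mm; origin centre of underside, -x front towards robot. Case walls 94 mm high around an open bed 45 mm high; white rear housing (x +52 to +145 mm) 115 mm high; parked gantry beam and black laser head (36 mm square, y = +108 mm) at the back of the bed, below the walls' top
- cover (a joint): angle (rad) of the amber cover, hinged at the back along the engraver's y: 0 shut and level, grows as the front edge rises, stop at 1.5. Springs balance it at 0.95, always: above, they carry it to the stop and keep it there; below, it falls shut, damped. At most 2 N at the bar. Just below balance means 0.68 to 0.90. Lowering faster than 1.3 rad/s (0.31 m/s at the bar) is dropping it
- cover_hinge (a point): midpoint of the cover's hinge line, 100 mm above the bench and 42 mm behind the engraver's centre
- cover_grip (a point): middle of the handle bar, the grasp point, 235 mm from the hinge line in the plane of the cover: with the cover shut it stands 48 mm in front of the case's front face, 100 mm above the bench
- cover_bar: the cover's black round handle bar, 12 mm thick, 104 mm clear length along the engraver's y axis, in the plane of the cover 42 mm clear beyond its front edge. Origin on the hinge line (the bar itself is at point cover_grip). A round bar: it can turn between the fingers
- fixture: black square fixture plate 110 x 110 x 14 mm, fixed on the engraver's bed, with one round pocket in the middle; origin at the centre of its underside
- pocket (a point): centre of the pocket's flat floor: pocket 50 mm across at the floor, countersunk 2 mm wider all round at its mouth, 5 mm deep below the plate's top; floor 54 mm above the bench; 95 to 115 mm in front of the hinge line
- silver_lid: the part to engrave: plain silver-coloured lid of a round box, 44 mm across, 20 mm high, side wall straight to 17 mm, slightly domed bright face on top, open rim underneath; 60 g (varies), centre of mass 12 mm up. Origin at the centre of its rim plane, z axis out through the bright face. Starts on the stand with the face outward
- copper_lid: copper-coloured lid of the same shape and size beside it on the stand, to be left alone; the two may be in either place, 84 mm apart
- stand: fixed wooden display stand 130 x 180 mm with a grey felt slope at 0.42 rad (24 degrees) that faces the robot, low edge in front with a ledge 6 mm high; origin at the centre of its underside; the lids start on the slope against the ledge, their origins 34 mm above the bench
- bowl: steel bowl 170 mm across, 70 mm high; bystander
- pumice: white pumice block 110 x 60 x 35 mm; bystander
- jar: amber jar with black cap, 52 mm across, 62 mm high; bystander
- ring_clamp: wooden ring clamp 120 x 30 x 22 mm; bystander
- hammer: small hammer 220 mm long; bystander
- file: file with wooden handle, 200 mm long, lying in front of the engraver; bystander
Not all that is in view belongs to the job. What is shaped like the silver_lid but black or pink is not meant.

How it is judged (in metres and radians):
On the way, in this order (a step that is already met when the one before it is completed fails the run):
1. the cover is raised past its balance point and parked fully open (value of joint cover above 1.42 rad), for 0.2 s.
2. the silver lid is lowered into the pocket while held in the fingers (horizontal distance between silver_lid and pocket below 0.005 m and z of silver_lid in the frame of pocket below 0.0045 m and contact force between the fingers and silver_lid above 0.3 N and value of joint cover above 1.1 rad), for 0.02 s.
3. the silver lid lies seated rim-down in the pocket, let go, with the cover still open (horizontal distance between silver_lid and pocket below 0.004 m and z of silver_lid in the frame of pocket below 0.002 m and angle between silver_lid's own z axis and vertical below 0.08 rad and contact force between the fingers and silver_lid below 0.05 N and value of joint cover above 1.1 rad), for 0.2 s.
At the end, for the whole second after the job is handed in: the cover is held still by the fingers on its bar (more than 0.2 N) at 0.68 to 0.90 rad, just below its balance point of 0.95, and the silver lid lies rim-down in the pocket: within 4 mm of its centre, within 2 mm of its floor, tilted less than 0.08 rad, let go (value of joint cover between 0.68 and 0.9 rad and velocity of joint cover between -0.08 and 0.08 rad/s and contact force between the fingers and cover_bar above 0.2 N and horizontal distance between silver_lid and pocket below 0.004 m and z of silver_lid in the frame of pocket below 0.002 m and angle between silver_lid's own z axis and vertical below 0.08 rad and contact force between the fingers and silver_lid below 0.05 N); the arm keeps its last pose, push and grip.
It fails at once if the cover is let drop (closing faster than 1.3 rad/s) (velocity of joint cover below -1.3 rad/s).
It fails at once if the copper lid or another bystander is moved by more than 15 mm (distance of any of copper_lid, bowl, pumice, jar, ring_clamp, hammer, file from where it was at the start of the episode above 0.015 m).
It also fails if it takes over 72 s, if anything falls off the work surface, if the arm or the gripper's body presses on something with over 40 N, if the wrist force passes 120 N, or if a joint passes its speed limit or range.

ROBOT

A 6-joint arm with a two-finger parallel gripper is mounted at the origin on the work surface. World frame = base frame: x ahead of the robot, y to its left, z up, the work surface at z = 0. Lengths are in mm, angles in rad, forces in N, time in s.
With the tool pointing down it reaches from about 350 to 875 mm from the base axis. Payload 4.2 kg.
Tool frame: the origin (TCP) lies between the finger pads; the fingertips stand 25 mm ahead of it and the grasp point (between the pads) lies 6 mm ahead of it; z points along the fingers, y is the line along which they close (so a half turn about z gives the same grasp; the last joint's range is limited). The gripper opens to 85 mm and grips with 20 to 120 N. Pads are 22 mm wide; open, the fingers measure 114 mm over their backs; the gripper's body (76 mm by 85 mm) begins 54 mm behind the grasp point. The pads swing forward as they close: fully open they stand 13 mm farther back than shut.
Start: joints at [1.375, 0.385, 0.008, 0, -1.194, -0.259], TCP at [274.518, 561.462, 256.312] pointing down, gripper open.
Joint ranges: [-3.14, 3.14], [-1.21, 2.06], [-1.07, 1.41], [-3.16, 2.05], [-2.99, -0.16], [-3.1, 3.1]. Speed limits (rad/s): [2.79, 2.79, 3.14, 3.14, 3.14, 3.14].

INTERFACE

Orientations are given as a unit quaternion [x, y, z, w].
In Python, from bench import read_state, get_image, job_done gives the robot as it stands.
- The arm moves only by the tool play_rows, never from a script. Its argument "series" is a list of rows, each a list of 6 numbers: the shift along the world's x, y, z in mm, then the turn, a rotation vector about the world's x, y, z in units of 6 degrees (1.0 is 6 degrees). A call has 1 to 20 rows; each row shifts and turns the commanded pose from where the row before left it; what a row does not reach is not made up. A row lasts 1/12 s, in which the tool goes at most 41.7 mm and 7.16 degrees, less where a joint would pass 70% of its speed; a pose out of reach is approached as far as the arm can. A call is refused whole if a number of a shift passes 41.7 or a number of a turn 1, either way. A call with a gripper value outside its range is refused whole. "gripper" is the opening, from 0 (shut) to 1 (fully open), set as the call begins (left out, the last holds). The fingers move at their own pace and stop on an object; the grip force is fixed at half the most. Time passes only in rows, so rows that do not move let the fingers close. It gives the time, the measured TCP pose, the force, the opening and the grip force at its end, in the units of the state.
- read_state(): the state, without advancing time (a new reading comes with each control period).
- get_image(name): name is "scene" or "top" or "wrist"; returns a dict with "image" (400x640x3 uint8, red, green, blue), "fx", "fy", "cx", "cy" (pixels), "eye" and "rotation" of the camera in the world. Camera axes: x right, y down, z forward; pixel columns grow to the right and rows downward; lengths in mm; the calibration is good to about 2 mm. The wrist camera is an equidistant fisheye: a pixel r from the principal point sees the ray r / f radians off the axis. A picture is of the moment at which its call begins. There is no depth.
- job_done(): hands the job in; it is judged then, once.
The state is a dict: "clock": time; "joints": joint angles; "joint_vel": joint speeds; "joint_efforts": joint torques, N m; "position": TCP position; "ee_rot": TCP orientation; "contact_force": force on the tool from outside, world axes, zero at the start; "wrist_torque": the same for the moment, N m; "gripper_width": finger opening in mm; "grasp_force": force on a finger pad.
Only numpy, scipy, OpenCV 4.12 (cv2) and the standard library are available. Lean on these libraries where they do the work, as an engineer would, in place of code of your own. Each camera call takes 0.05 s, during which the arm holds its last target. There are 200 camera calls.

## Working session

There is one attempt and no reset: what is moved stays moved. The work goes in short steps, Python scripts to look and compute and a tool call to move; the robot and the scene stay as the last step left them, time stands still between calls to the robot, and variables do not carry over. Pictures are saved under pics/ and viewed, at most 10 in all, crops included, and the job is handed in when it is done.

Besides the shell and the picture viewer there is one more tool, called after "Emit:" as name(argument=value, ...) on one line, values as JSON. play_rows: Moves the arm, as the interface text tells. Its arguments: {"type":"object","properties":{"series":{"type":"array","items":{"type":"array","items":{"type":"number"}}},"gripper":{"type":"number"}},"required":["series"]}

```bash
mkdir -p pics; ls; cat > h.py <<'E'
import numpy as np, cv2
from bench import read_state, get_image, job_done
from scipy.spatial.transform import Rotation as R
def save(name, d=None, c=None, s=1):
    d = d or get_image(name.split('_')[0]); im=d['image'][:,:,::-1]
    if c: im=im[c[1]:c[3],c[0]:c[2]]
    if s!=1: im=cv2.resize(im,None,fx=s,fy=s,interpolation=cv2.INTER_CUBIC)
    cv2.imwrite(f'pics/{name}.png',im); return d
def ray(d,u,v):
    x=(u-d['cx'])/d['fx']; y=(v-d['cy'])/d['fy']
    if d.get('fish'):
        r=np.hypot(x,y); k=np.sin(r)/r if r>1e-9 else 1; c=np.array([x*k,y*k,np.cos(r)])
    else: c=np.array([x,y,1.])
    return np.array(d['eye']), np.array(d['rotation'])@(c/np.linalg.norm(c))
def onz(d,u,v,z):
    e,r=ray(d,u,v); return e+r*(z-e[2])/r[2]
def cross(*rs):
    A=sum(np.eye(3)-np.outer(r,r) for e,r in rs); b=sum((np.eye(3)-np.outer(r,r))@e for e,r in rs)
    p=np.linalg.solve(A,b); return p,[np.linalg.norm((np.eye(3)-np.outer(r,r))@(p-e)) for e,r in rs]
def proj(d,p):
    c=np.array(d['rotation']).T@(np.array(p)-d['eye'])
    if d.get('fish'):
        t=np.arctan2(np.hypot(c[0],c[1]),c[2]); n=np.hypot(c[0],c[1])
        return d['cx']+d['fx']*t*c[0]/n, d['cy']+d['fy']*t*c[1]/n
    return d['cx']+d['fx']*c[0]/c[2], d['cy']+d['fy']*c[1]/c[2]
def cam(n):
    d=get_image(n); d['fish']= n=='wrist'; return d
E
python3 - <<'E'
from h import *
import pickle
D={}
for n in('scene','top','wrist'):
    D[n]=cam(n); save(n+'_0',D[n]); d=D[n]; print(n,d['fx'],d['fy'],d['cx'],d['cy'],np.round(d['eye'],1),np.round(d['rotation'],3).tolist())
pickle.dump(D,open('D0.pkl','wb'))
print(read_state())
E
```

```text
pics
scene 378.8626413016901 378.8626413016901 322.8984954530217 198.55521453914437 [1447.4  445.   796.2] [0.477, 0.742, -0.395, -0.257]
top 499.8623015542834 499.8623015542834 322.342317247874 203.41468389130986 [ 185.    18.6 1577.7] [-0.677, 0.728, -0.078, 0.071]
wrist 309.70691628693146 309.70691628693146 312.7039139537464 202.0297458073868 [340.7 530.1 374.6] [-0.524, 0.839, 0.123, -0.078]
{'clock': 0.15, 'joints': array([ 1.37462870e+00,  3.85383993e-01,  6.97099261e-03, -3.43471195e-04,
       -1.19399033e+00, -2.58630565e-01]), 'joint_vel': array([-0.00109529, -0.00096282,  0.0051549 ,  0.00161525, -0.00057149,
        0.00017504]), 'joint_efforts': array([-3.40470779e-04, -3.92679513e+01,  1.88580751e+01,  4.18863460e+00,
       -3.41064922e-03, -8.03159992e-06]), 'position': array([274.34813632, 561.14300261, 255.48388079]), 'ee_rot': array([ 9.74241445e-01, -2.25505955e-01, -1.34468226e-04,  8.08096676e-04]), 'contact_force': array([-0.13320434,  0.13170113,  0.70371846]), 'wrist_torque': array([-0.01196225,  0.04248728, -0.00450224]), 'grasp_force': 0.0, 'gripper_width': 85.64709125461563}
```

```bash
python3 - <<'E'
s=open('h.py').read()
s=s.replace("d=get_image(n); d['fish']","d=get_image(n); d['rotation']=R.from_quat(d['rotation']).as_matrix(); d['fish']")
open('h.py','w').write(s)
import pickle,numpy as np
from h import *
D=pickle.load(open('D0.pkl','rb'))
for d in D.values(): d['rotation']=R.from_quat(d['rotation']).as_matrix(); print(d['rotation'][:,2].round(2))
pickle.dump(D,open('D0.pkl','wb'))
E
```

```text
[-0.76 -0.34 -0.56]
[ 0.21 -0.02 -0.98]
[-0.26  0.12 -0.96]
```

View pics/scene_0.png

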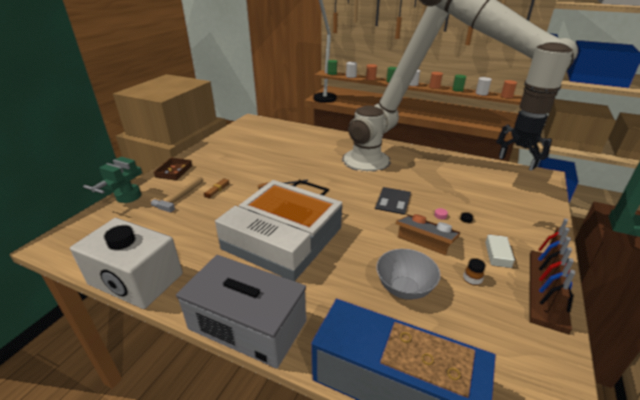

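View pics/top_0.png

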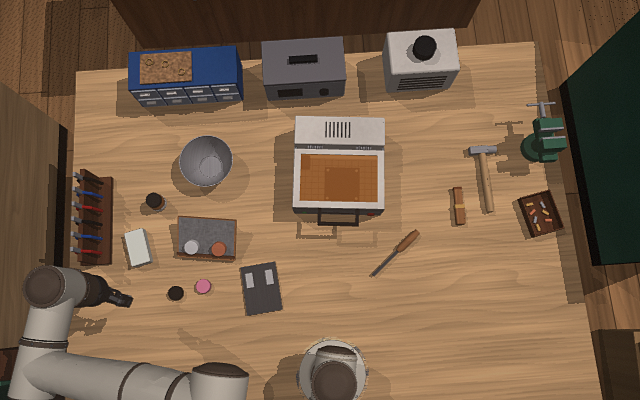

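```bash
python3 - <<'E'
from h import *
import pickle
D=pickle.load(open('D0.pkl','rb'))
def c(n,x,y,w,h,s): return cv2.resize(D[n]['image'][y:y+h,x:x+w,::-1],None,fx=s,fy=s,interpolation=cv2.INTER_CUBIC)
a=c('top',160,205,100,75,4); b=c('top',285,180,100,75,4)
e=c('scene',390,200,100,75,4); f=c('scene',250,170,100,75,4)
cv2.imwrite('pics/crop1.png',np.vstack([np.hstack([a,b]),np.hstack([e,f])]))
E
```

```text
(no output)
```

View pics/crop1.png

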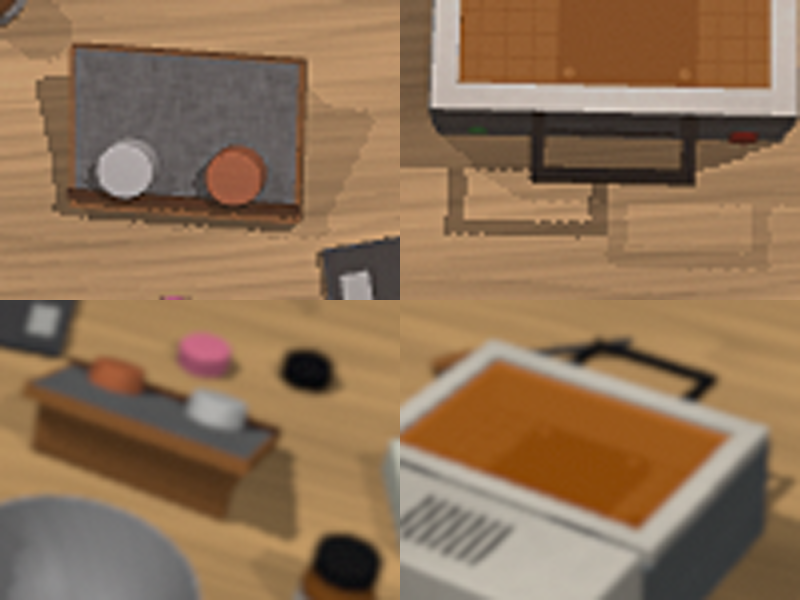

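```bash
python3 - <<'E'
from h import *
import pickle
D=pickle.load(open('D0.pkl','rb')); t,s=D['top'],D['scene']
for a,b in [((318.75,224.7),(328.5,190.2)),((358.25,225.2),(301.5,181.3))]:
    print('bar',[np.round(x,1) for x in cross(ray(t,*a),ray(s,*b))], onz(t,*a,100).round(1))
def lab(d,lo,hi,box):
    h=cv2.cvtColor(d['image'],cv2.COLOR_RGB2HSV); m=cv2.inRange(h,lo,hi)
    k=np.zeros_like(m); x,y,w,hh=box; k[y:y+hh,x:x+w]=m[y:y+hh,x:x+w]
    n,l,st,c=cv2.connectedComponentsWithStats(k); i=1+st[1:,4].argmax(); print(st[i],c[i].round(2)); return c[i],(l==i)
ct,_=lab(t,(0,0,165),(180,40,255),(175,230,35,35))
cs,_=lab(s,(0,0,150),(180,40,255),(430,215,30,30))
print('silver',[np.round(x,1) for x in cross(ray(t,*ct),ray(s,*cs))],onz(t,*ct,52).round(1))
ct,_=lab(t,(3,110,100),(14,255,255),(205,235,30,28)); print('copper',onz(t,*ct,52))
# stand top-edge corners, engraver corner pixels
P=lambda u,v:(160+u/4,205+v/4)
for p in [(72,45),(306,60),(302,215),(68,190)]: print('stand',onz(t,*P(*p),60 if p[1]<100 else 25).round(1))
# cover side: front corners of case z=94
for u,v in [(432,108),(796,116)]: print('case front',onz(t,285+(u-400)/4,180+v/4,97).round(1))
for u,v in [(295,117),(385,117)]: print('rear',onz(t,u,v,115).round(1))
for u,v in [(557,80),(696,80)]: print('fixture?',onz(t,285+(u-400)/4,180+v/4,59).round(1))
E
```

```text
bar [array([437.8,   8.7,  95.8]), array([2., 2.])] [437.8   6.9 100. ]
bar [array([ 425.8, -106. ,   96.6]), array([5.8, 5.8])] [ 427.6 -111.1  100. ]
[185 241  13  13 135] [190.79 247.13]
[438 223  13   8  72] [443.06 226.51]
silver [array([406.6, 402.8,  44. ]), array([1.5, 1.5])] [405.2 402.3  52. ]
[211 242  16  14 168] [218.4  248.52]
copper [394.72935884 318.13912322  52.        ]
stand [502.7 437.9  60. ]
stand [477.8 258.3  60. ]
stand [362.7 271.5  25. ]
stand [395.4 452.1  25. ]
case front [498.1  80.6  97. ]
case front [ 471.9 -193.4   97. ]
rear [779.1  56.2 115. ]
rear [ 758.8 -222.9  115. ]
fixture? [521.3 -16.1  59. ]
fixture? [ 513.4 -124.    59. ]
```

Top view: silver lid is at (191,247), with the copper lid beside it at (218,249). The black (176,293) and pink (203,286) lids lie on the bench and are decoys. The silver one on the stand fits the description, and the crop confirms it. The bar runs from (319,225) to (358,225). I'm moving above the bar.

Emit:
play_rows(series=[[9.9, -38.3, 0, 0, 0, -0.72], [9.9, -38.3, 0, 0, 0, -0.72], [9.9, -38.3, 0, 0, 0, -0.72], [9.9, -38.3, 0, 0, 0, -0.72], [9.9, -38.3, 0, 0, 0, -0.72], [9.9, -38.3, 0, 0, 0, -0.72], [9.9, -38.3, 0, 0, 0, -0.72], [9.9, -38.3, 0, 0, 0, -0.72], [9.9, -38.3, 0, 0, 0, -0.72], [9.9, -38.3, 0, 0, 0, -0.72], [9.9, -38.3, 0, 0, 0, -0.72], [9.9, -38.3, 0, 0, 0, -0.72], [9.9, -38.3, 0, 0, 0, -0.72], [9.9, -38.3, 0, 0, 0, -0.72], [9.9, -38.3, 0, 0, 0, -0.72], [9.9, -38.3, 0, 0, 0, -0.72], [0, 0, 0, 0, 0, 0], [0, 0, 0, 0, 0, 0]], gripper=0.45)

```text
clock: 1.65
position: [432.7, -53.4, 255.9]
ee_rot: [-0.673, 0.74, 0.0, -0.0]
contact_force: [-1.1, -0.3, -0.2]
gripper_width: 38.6
grasp_force: 0.0
```

```bash
python3 - <<'E'
from h import *
import pickle
d=cam('wrist'); save('wrist_1',d); pickle.dump(d,open('w1.pkl','wb'))
s=read_state(); print(s['position'],s['gripper_width'],R.from_quat(s['ee_rot']).as_matrix().round(3).tolist(),s['joints'].round(2),d['eye'])
for dz in (0,6,25): print(proj(d,s['position']+[0,0,-dz]))
E
```

```text
[432.61687554 -52.13012326 255.93172023] 38.544873727006525 [[-0.092, -0.996, -0.001], [-0.996, 0.092, 0.0], [-0.0, 0.001, -1.0]] [ 0.26  0.06 -0.43 -0.   -1.09 -0.35] [ 426.2123116  -125.35118227  375.10988248]
(np.float64(313.6522901969874), np.float64(282.7335587782594))
(np.float64(313.6047606678977), np.float64(276.0135088966483))
(np.float64(313.4738619363065), np.float64(257.5920645684707))
```

View pics/wrist_1.png

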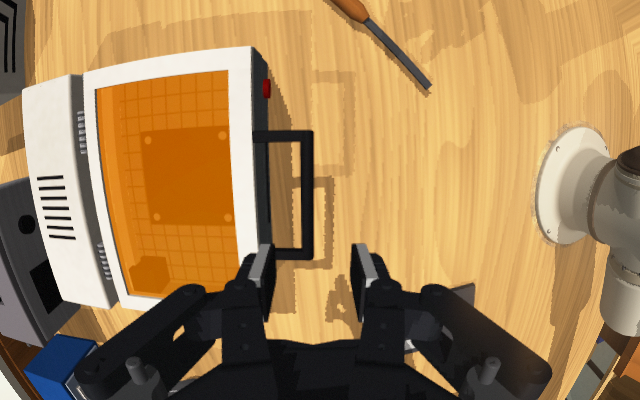

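```bash
python3 - <<'E'
from h import *
import pickle
D=pickle.load(open('D0.pkl','rb')); t,s=D['top'],D['scene']; w=pickle.load(open('w1.pkl','rb'))
g=cv2.cvtColor(w['image'],cv2.COLOR_RGB2HSV)[:,:,2]
for r in (160,195,230):
    x=np.where(g[r,290:325]<70)[0]+290; print(r,x.min(),x.max())
for c in (285,290): 
    y=np.where(g[115:275,c]<70)[0]+115; print(c,y.min(),y.max())
L=[]
for a,b in [((307.5,255.5),(318.75,224.7)),((307.5,136.5),(358.25,225.2))]:
    print('tri',[np.round(x,1) for x in cross(ray(w,*a),ray(t,*b))], onz(w,*a,100).round(1)); L.append(onz(w,*a,100))
m=(L[0]+L[1])/2; dd=L[0]-L[1]; print(m,np.linalg.norm(dd),np.arctan2(-dd[0],dd[1]))
# fixture corners seen through cover
for p in [(147,140),(155,217),(222,135),(229,217)]: print('screw',onz(w,*p,59).round(1))
E
```

```text
160 301 312
195 301 312
230 302 312
285 130 259
290 130 259
tri [array([440.3,   7.6, 105.8]), array([3.5, 3.5])] [444.1  11.5 100. ]
tri [array([ 429.1, -107.4,  111.3]), array([4.3, 4.3])] [ 432.6 -103.7  100. ]
[438.36210033 -46.10035076 100.        ] 115.74122525849268 -0.09924092315134136
screw [ 613.2 -120.7   59. ]
screw [623.1 -30.   59. ]
screw [ 522.3 -112.4   59. ]
screw [529.  -22.2  59. ]
```

Wrist view: the bar's centre line is at column 307, rows 131 to 260. The finger gap is centred on column 313, so the bar lies about 5 mm farther in +x. I'm correcting and descending.

Emit:
play_rows(series=[[2, 1, -25, 0, 0, 0], [2, 1, -25, 0, 0, 0], [1.5, 1, -25, 0, 0, 0], [0, 0, -25, 0, 0, 0], [0, 0, -25, 0, 0, 0], [0, 0, -15, 0, 0, 0], [0, 0, -10, 0, 0, 0], [0, 0, 0, 0, 0, 0], [0, 0, 0, 0, 0, 0]])

```text
clock: 2.45
position: [438.3, -47.1, 106.2]
ee_rot: [-0.676, 0.737, 0.0, -0.0]
contact_force: [0.4, -0.9, 1.0]
gripper_width: 38.2
grasp_force: 0.0
```

```bash
python3 - <<'E'
from h import *
d=cam('wrist'); save('wrist_2',d,(180,80,480,300),2)
s=read_state(); print(s['position'],s['contact_force'])
E
```

```text
[438.83685    -47.21914334 106.84556314] [0.36834621 0.20219465 0.07204819]
```

View pics/wrist_2.png

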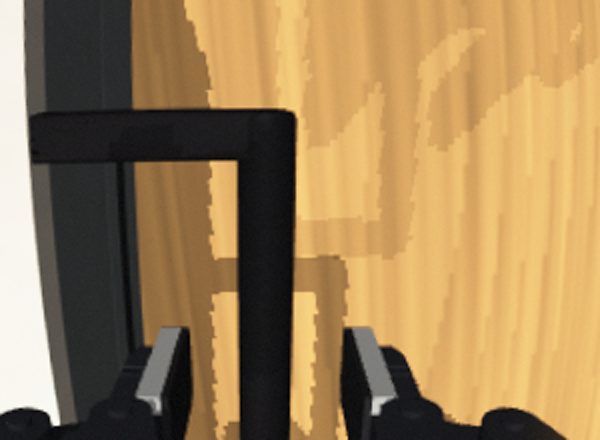

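The bar is centred between the pads: bar at column 268, pad gap 187 to 345 in the crop. Closing.

Emit:
play_rows(series=[[0, 0, 0, 0, 0, 0], [0, 0, 0, 0, 0, 0], [0, 0, 0, 0, 0, 0], [0, 0, 0, 0, 0, 0], [0, 0, 0, 0, 0, 0], [0, 0, 0, 0, 0, 0]], gripper=0)

```text
clock: 3.0
position: [438.6, -47.9, 106.9]
ee_rot: [-0.674, 0.738, -0.0, 0.001]
contact_force: [-3.0, 4.7, 4.3]
gripper_width: 9.8
grasp_force: 58.6
```

```bash
python3 - <<'E'
from h import *
s=read_state(); print(s['position'],s['contact_force'],s['gripper_width'],s['grasp_force'],s['wrist_torque'])
# arc rows: 0->1.3 rad in 26 rows
y=-0.095; th=np.linspace(0,1.4,29); h=235*(1-np.cos(th)); z=235*np.sin(th)
print(np.c_[np.diff(h)*np.cos(y),np.diff(h)*np.sin(y),np.diff(z)].round(1).tolist())
E
```

```text
[438.56406477 -47.93440218 106.90947635] [-2.95903981  4.69385978  4.33277044] 9.8203979858675 58.61107885837555 [ 1.41622479  0.6991527  -0.0582162 ]
[[0.3, -0.0, 11.7], [0.9, -0.1, 11.7], [1.5, -0.1, 11.7], [2.0, -0.2, 11.6], [2.6, -0.2, 11.5], [3.2, -0.3, 11.3], [3.7, -0.4, 11.1], [4.3, -0.4, 10.9], [4.8, -0.5, 10.7], [5.3, -0.5, 10.4], [5.9, -0.6, 10.2], [6.4, -0.6, 9.9], [6.8, -0.7, 9.5], [7.3, -0.7, 9.2], [7.8, -0.7, 8.8], [8.2, -0.8, 8.4], [8.6, -0.8, 8.0], [9.0, -0.9, 7.5], [9.3, -0.9, 7.1], [9.7, -0.9, 6.6], [10.0, -1.0, 6.1], [10.3, -1.0, 5.6], [10.6, -1.0, 5.1], [10.8, -1.0, 4.5], [11.0, -1.0, 4.0], [11.2, -1.1, 3.4], [11.3, -1.1, 2.9], [11.5, -1.1, 2.3]]
```

Emit:
play_rows(series=[[0.3, 0, 11.7, 0, 0, 0], [0.9, -0.1, 11.7, 0, 0, 0], [1.5, -0.1, 11.7, 0, 0, 0], [2.0, -0.2, 11.6, 0, 0, 0], [2.6, -0.2, 11.5, 0, 0, 0], [3.2, -0.3, 11.3, 0, 0, 0], [3.7, -0.4, 11.1, 0, 0, 0], [4.3, -0.4, 10.9, 0, 0, 0], [4.8, -0.5, 10.7, 0, 0, 0], [5.3, -0.5, 10.4, 0, 0, 0]])

```text
clock: 3.83
position: [464.8, -50.5, 218.0]
ee_rot: [-0.674, 0.739, 0.003, -0.002]
contact_force: [-5.1, 6.7, -0.1]
gripper_width: 10.0
grasp_force: 58.6
```

Emit:
play_rows(series=[[5.9, -0.6, 10.2, 0, 0, 0], [6.4, -0.6, 9.9, 0, 0, 0], [6.8, -0.7, 9.5, 0, 0, 0], [7.3, -0.7, 9.2, 0, 0, 0], [7.8, -0.7, 8.8, 0, 0, 0], [8.2, -0.8, 8.4, 0, 0, 0], [8.6, -0.8, 8.0, 0, 0, 0], [9.0, -0.9, 7.5, 0, 0, 0], [9.3, -0.9, 7.1, 0, 0, 0], [9.7, -0.9, 6.6, 0, 0, 0], [0, 0, 0, 0, 0, 0]])

```text
clock: 4.75
position: [545.1, -58.5, 308.8]
ee_rot: [-0.675, 0.738, 0.0, -0.001]
contact_force: [-11.9, 6.0, 18.7]
gripper_width: 9.5
grasp_force: 60.8
```

Emit:
play_rows(series=[[10.0, -1.0, 6.1, 0, 0, 0], [10.3, -1.0, 5.6, 0, 0, 0], [10.6, -1.0, 5.1, 0, 0, 0], [10.8, -1.0, 4.5, 0, 0, 0], [11.0, -1.0, 4.0, 0, 0, 0], [11.2, -1.1, 3.4, 0, 0, 0], [11.3, -1.1, 2.9, 0, 0, 0], [11.5, -1.1, 2.3, 0, 0, 0], [0, 0, 0, 0, 0, 0], [0, 0, 0, 0, 0, 0]])

```text
clock: 5.58
position: [634.5, -67.1, 341.1]
ee_rot: [-0.675, 0.738, -0.003, 0.002]
contact_force: [-0.4, 2.2, 7.6]
gripper_width: 9.6
grasp_force: 63.8
```

```bash
python3 - <<'E'
from h import *
s=read_state(); print(s['position'],s['contact_force'],s['joints'].round(2))
d=cam('scene'); save('scene_1',d,(200,60,400,260),3)
E
```

```text
[634.4674121  -67.12195163 341.11672825] [-0.41157217  2.16259938  7.64005515] [ 0.15  0.36  0.18  0.   -1.39 -0.24]
```

View pics/scene_1.png

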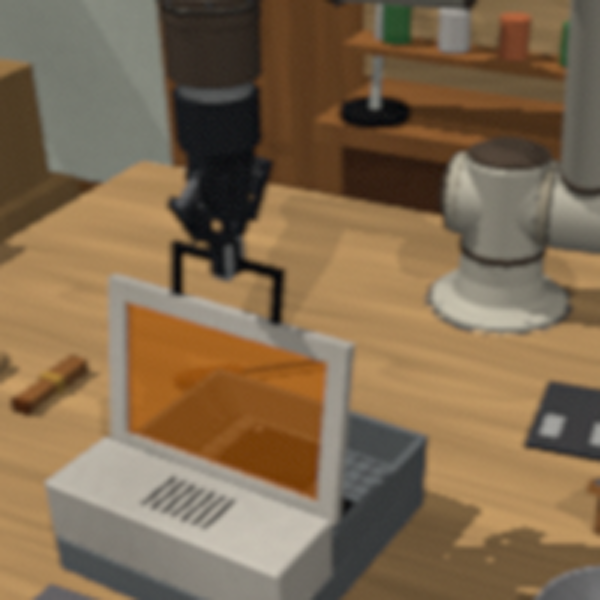

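The cover stands at about 1.4 rad with the bar in the fingers. I'll nudge it to the stop, release and retreat upward.

Emit:
play_rows(series=[[7, -0.7, 1, 0, 0, 0], [7, -0.7, 0.5, 0, 0, 0], [4, -0.4, 0.3, 0, 0, 0], [0, 0, 0, 0, 0, 0], [0, 0, 0, 0, 0, 0]])

```text
clock: 6.05
position: [652.6, -68.8, 342.8]
ee_rot: [-0.675, 0.738, -0.003, 0.003]
contact_force: [1.2, 2.5, 6.9]
gripper_width: 9.5
grasp_force: 64.5
```

Emit:
play_rows(series=[[0, 0, 0, 0, 0, 0], [0, 0, 0, 0, 0, 0], [0, 0, 0, 0, 0, 0], [0, 0, 0, 0, 0, 0], [0, 0, 10, 0, 0, 0], [0, 0, 20, 0, 0, 0], [0, 0, 20, 0, 0, 0], [-20, 0, 20, 0, 0, 0], [-30, 10, 0, 0, 0, 0], [-30, 30, 0, 0, 0, 0], [-30, 40, 0, 0, 0, 0], [-30, 40, 0, 0, 0, 0], [0, 40, 0, 0, 0, 0], [0, 40, 0, 0, 0, 0], [0, 0, 0, 0, 0, 0]], gripper=0.45)

```text
clock: 7.3
position: [520.7, 122.3, 410.2]
ee_rot: [-0.677, 0.736, 0.0, 0.001]
contact_force: [0.4, -1.3, -0.7]
gripper_width: 38.1
grasp_force: 0.0
```

```bash
python3 - <<'E'
from h import *
import pickle
s=read_state(); print(s['position'],s['contact_force'],s['joints'].round(2))
W=cam('wrist'); T=cam('top'); S=cam('scene'); pickle.dump((W,T,S),open('D1.pkl','wb'))
a=cv2.resize(T['image'][95:220,280:400,::-1],(400,400),interpolation=cv2.INTER_CUBIC)
b=W['image'][:,:400,::-1]
cv2.imwrite('pics/open.png',np.hstack([a,b]))
E
```

```text
[520.66349532 122.29754798 410.24145713] [ 0.37296091 -1.29698765 -0.68830121] [ 0.53  0.16  0.08 -0.   -1.49 -0.62]
```

View pics/open.png

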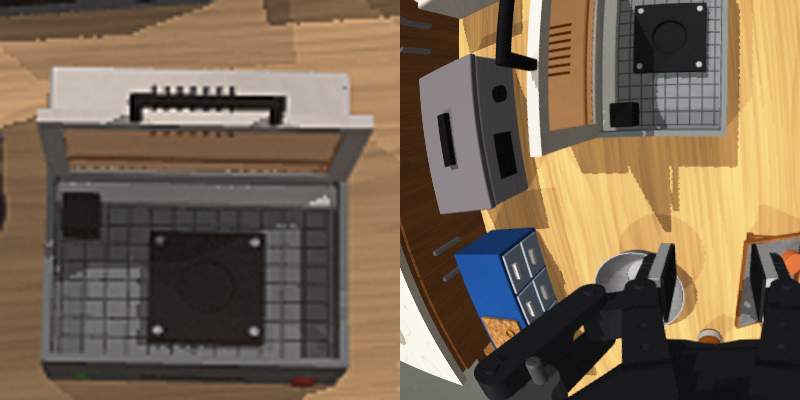

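Cover is open and parked. In the top crop the pocket is at (207,287), i.e. image (342,185). I'm going above the stand for a close look at the lid.

Emit:
play_rows(series=[[-8.7, 18.5, -10, 0, 0, 0.97], [-8.7, 18.5, -10, 0, 0, 0.97], [-8.7, 18.5, -10, 0, 0, 0.97], [-8.7, 18.5, -10, 0, 0, 0.97], [-8.7, 18.5, -10, 0, 0, 0.97], [-8.7, 18.5, -10, 0, 0, 0.97], [-8.7, 18.5, -10, 0, 0, 0.97], [-8.7, 18.5, -10, 0, 0, 0.97], [-8.7, 18.5, -10, 0, 0, 0.97], [-8.7, 18.5, -10, 0, 0, 0.97], [-8.7, 18.5, -10, 0, 0, 0.97], [-8.7, 18.5, -10, 0, 0, 0.97], [-8.7, 18.5, -10, 0, 0, 0.97], [-8.7, 18.5, -10, 0, 0, 0.97], [-8.7, 18.5, -10, 0, 0, 0.97], [0, 0, 0, 0, 0, 0], [0, 0, 0, 0, 0, 0]], gripper=0.72)

```text
clock: 8.87
position: [391.3, 394.3, 259.4]
ee_rot: [0.998, -0.07, -0.0, 0.001]
contact_force: [0.4, -0.6, 0.1]
gripper_width: 61.6
grasp_force: 0.0
```

```bash
python3 - <<'E'
from h import *
import pickle
W1,T1,S1=pickle.load(open('D1.pkl','rb'))
s=read_state(); print(s['position'],s['gripper_width'],R.from_quat(s['ee_rot']).as_matrix().round(3).tolist(),s['joints'].round(2))
W=cam('wrist'); pickle.dump((W,s),open('D2.pkl','wb')); save('wrist_3',W)
P=lambda u,v:(280+u*.3,95+v*.3125)
print('pocket top',onz(T1,*P(207.5,288),59).round(1),'wrist',onz(W1,269,36,59).round(1),cross(ray(T1,*P(207.5,288)),ray(W1,269,36)))
E
```

```text
[391.29761621 394.2812505  259.38320383] 61.63747795975273 [[0.99, -0.139, -0.001], [-0.139, -0.99, -0.002], [-0.0, 0.002, -1.0]] [ 1.08  0.27 -0.16  0.   -1.15  0.35]
pocket top [565.2 -76.   59. ] wrist [570.7 -72.9  59. ] (array([572.28226416, -78.20207318,  35.56797361]), [np.float64(1.4135442018093165), np.float64(1.4135442018093138)])
```

View pics/wrist_3.png

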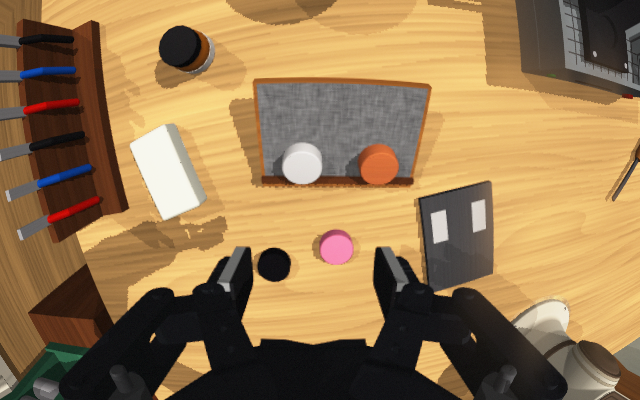

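White face at (302,163) is the silver lid, and the orange one at (379,164) is copper. Measuring both, plus the slope's yaw.

```bash
python3 - <<'E'
from h import *
import pickle
W,s=pickle.load(open('D2.pkl','rb')); T=pickle.load(open('D0.pkl','rb'))['top']
h=cv2.cvtColor(W['image'],cv2.COLOR_RGB2HSV)
def lab(lo,hi,box):
    m=cv2.inRange(h,lo,hi); x,y,w,hh=box; k=np.zeros_like(m); k[y:y+hh,x:x+w]=m[y:y+hh,x:x+w]
    c=max(cv2.findContours(k,cv2.RETR_EXTERNAL,cv2.CHAIN_APPROX_NONE)[0],key=cv2.contourArea); e=cv2.fitEllipse(c); print(np.round(e[0],1),np.round(e[1],1),cv2.boundingRect(c)); return e
a=lab((0,0,190),(180,35,255),(270,130,65,60)); b=lab((3,130,120),(15,255,255),(345,130,65,60))
pa,pb=onz(W,*a[0],52),onz(W,*b[0],52); d=pa-pb
print('silver',pa.round(1),'copper',pb.round(1),np.linalg.norm(d),'yaw',np.arctan2(-d[0],d[1]))
print('tri',cross(ray(W,*a[0]),ray(T,190.8,247.1)))
f=(52+2)
p,q=onz(W,255,80,72),onz(W,430,87,72); print('back edge',p,q,np.arctan2(-(p-q)[0],(p-q)[1]))
p,q=onz(W,254,186,20),onz(W,412,186,20); print('front edge',p,q,np.arctan2(-(p-q)[0],(p-q)[1]))
E
```

```text
[302.6 163.7] [37.2 41.1] (283, 143, 39, 41)
[377.4 169. ] [43.7 63.8] (345, 144, 65, 44)
silver [410.8 403.2  52. ] copper [394.3 323.6  52. ] 81.30290969214718 yaw -0.20340726743577198
tri (array([407.85204925, 404.86161506,  37.9178446 ]), [np.float64(1.074964773175223), np.float64(1.074964773175245)])
back edge [504.45455487 436.36153106  72.        ] [477.51867939 262.44074603  72.        ] -0.15365363470361407
front edge [387.18678616 466.94265242  20.        ] [360.91435786 275.40174893  20.        ] -0.1363129302684522
```

```bash
python3 - <<'E'
from h import *
import pickle
W,s=pickle.load(open('D2.pkl','rb')); M=R.from_quat(s['ee_rot']).as_matrix()
for y in (19.2,30.8):
  for z in (10,15,20,25,30): print(y,z,[tuple(np.round(proj(W,s['position']+M@np.array([11,k*y,z])),1)) for k in(1,-1)])
h=cv2.cvtColor(W['image'],cv2.COLOR_RGB2HSV)
print('copper',onz(W,379,164,52))
cv2.imwrite('pics/lid.png',cv2.resize(W['image'][130:290,190:430,::-1],None,fx=3.3,fy=3.3,interpolation=cv2.INTER_CUBIC))
E
```

```text
19.2 10 [(np.float64(356.3), np.float64(250.9)), (np.float64(273.6), np.float64(250.9))]
19.2 15 [(np.float64(354.9), np.float64(246.4)), (np.float64(274.8), np.float64(246.4))]
19.2 20 [(np.float64(353.7), np.float64(242.2)), (np.float64(275.9), np.float64(242.2))]
19.2 25 [(np.float64(352.5), np.float64(238.2)), (np.float64(277.0), np.float64(238.1))]
19.2 30 [(np.float64(351.3), np.float64(234.4)), (np.float64(278.0), np.float64(234.4))]
30.8 10 [(np.float64(380.6), np.float64(250.5)), (np.float64(249.2), np.float64(250.5))]
30.8 15 [(np.float64(378.5), np.float64(246.0)), (np.float64(251.1), np.float64(246.0))]
30.8 20 [(np.float64(376.6), np.float64(241.9)), (np.float64(252.9), np.float64(241.8))]
30.8 25 [(np.float64(374.7), np.float64(237.9)), (np.float64(254.6), np.float64(237.9))]
30.8 30 [(np.float64(373.0), np.float64(234.2)), (np.float64(256.3), np.float64(234.1))]
copper [399.63794794 321.27362701  52.        ]
```

View pics/lid.png

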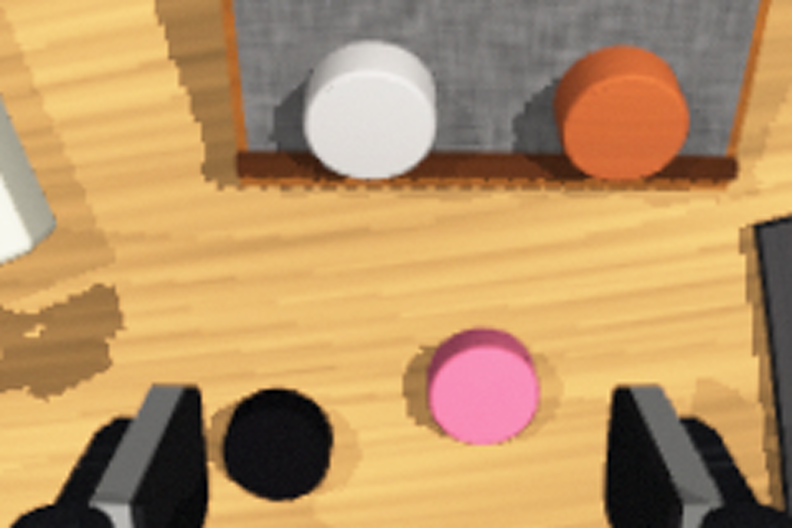

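The face outline in the crop spans columns 305 to 436 and rows 70 to 180. That puts the face centre at (302.1,168); the earlier mask had included the side wall. Pad tip corners are at row 247.

```bash
python3 - <<'E'
from h import *
import pickle
W,s=pickle.load(open('D2.pkl','rb'))
p=onz(W,302.1,168,50); q=onz(W,379.1,168.5,50); d=p-q; print(p,q,np.linalg.norm(d),np.arctan2(-d[0],d[1]))
psi=-.14; n=-np.array([np.sin(.42)*np.cos(psi),np.sin(.42)*np.sin(psi),-np.cos(.42)])
O=p-17.5*n; print('n',n,'O',O); 
for h in (89,29): print(h,O+n*h,O+n*h-s['position'])
E
```

```text
[405.84555086 404.47625433  50.        ] [394.24193137 321.22953087  50.        ] 84.05153747906027 -0.13849595275817225
n [-0.40377092  0.05690016  0.91308894] O [412.91154202 403.48050147  34.02094354]
89 [376.97592985 408.54461603 115.28585923] [ -14.32168635   14.26336554 -144.0973446 ]
29 [401.20218525 405.13060621  60.50052281] [   9.90456904   10.84935572 -198.88268102]
```

Emit:
play_rows(series=[[-1.8, 1.8, -18, -0.07, -0.495, 0], [-1.8, 1.8, -18, -0.07, -0.495, 0], [-1.8, 1.8, -18, -0.07, -0.495, 0], [-1.8, 1.8, -18, -0.07, -0.495, 0], [-1.8, 1.8, -18, -0.07, -0.495, 0], [-1.8, 1.8, -18, -0.07, -0.495, 0], [-1.8, 1.8, -18, -0.07, -0.495, 0], [-1.8, 1.8, -18, -0.07, -0.495, 0], [0, 0, 0, 0, 0, 0], [0, 0, 0, 0, 0, 0]])

```text
clock: 9.75
position: [378.4, 407.1, 118.5]
ee_rot: [0.976, -0.069, 0.205, 0.016]
contact_force: [1.1, 0.9, 0.8]
gripper_width: 61.1
grasp_force: 0.0
```

```bash
python3 - <<'E'
from h import *
import pickle
s=read_state(); W=cam('wrist'); pickle.dump((W,s),open('D3.pkl','wb'))
M=R.from_quat(s['ee_rot']).as_matrix(); print(s['position'],M[:,2],M[:,0])
cv2.imwrite('pics/lid2.png',cv2.resize(W['image'][150:290,200:440,::-1],None,fx=3.3,fy=3.3,interpolation=cv2.INTER_CUBIC))
O=np.array([412.9,403.5,34]); n=-M[:,2]
print(proj(W,O+17.5*n),[proj(W,O+17.5*n+22*a*v) for v in (M[:,0],M[:,1]) for a in (1,-1)])
E
```

```text
[378.35473278 407.11987306 118.45000851] [ 0.39715903 -0.05963588 -0.91581017] [ 0.90683877 -0.12791579  0.40159805]
(np.float64(312.0078944366131), np.float64(228.32176745024637)) [(np.float64(312.0128425622654), np.float64(196.63876621715536)), (np.float64(312.0076325074819), np.float64(257.63833385848636)), (np.float64(344.79140593216704), np.float64(228.25859773504067)), (np.float64(279.2407019461708), np.float64(228.1887820704975))]
```

View pics/lid2.png

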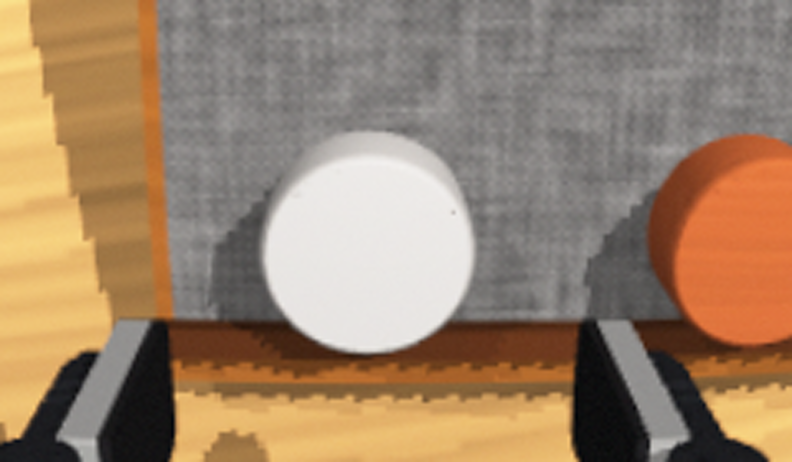

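The silver face is centred at crop (368,254), image (311.7,227). The prediction was (312.0,228.3), so the estimate holds. I'm descending along the lid axis and gripping.

Emit:
play_rows(series=[[3.8, -0.3, -9.6, 0, 0, 0], [3.8, -0.3, -9.6, 0, 0, 0], [3.8, -0.3, -9.6, 0, 0, 0], [3.8, -0.3, -9.6, 0, 0, 0], [3.8, -0.3, -9.6, 0, 0, 0], [3.8, -0.3, -9.6, 0, 0, 0], [0, 0, 0, 0, 0, 0], [0, 0, 0, 0, 0, 0]])

```text
clock: 10.47
position: [402.1, 407.6, 62.4]
ee_rot: [0.976, -0.069, 0.206, 0.014]
contact_force: [-0.4, 0.6, -0.0]
gripper_width: 61.5
grasp_force: 0.0
```

Emit:
play_rows(series=[[0, 0, 0, 0, 0, 0], [0, 0, 0, 0, 0, 0], [0, 0, 0, 0, 0, 0], [0, 0, 0, 0, 0, 0], [0, 0, 0, 0, 0, 0], [0, 0, 0, 0, 0, 0], [0, 0, 0, 0, 0, 0]], gripper=0.2)

```text
clock: 11.05
position: [400.7, 408.2, 62.8]
ee_rot: [0.976, -0.068, 0.206, 0.014]
contact_force: [-2.0, -2.1, 6.5]
gripper_width: 41.5
grasp_force: 60.1
```

Emit:
play_rows(series=[[-4, 0.6, 9, 0, 0, 0], [-6, 0.8, 14, 0, 0, 0], [-6, 0.8, 20, 0, 0, 0], [0, 0, 25, 0, 0, 0], [0, 0, 25, 0.07, 0.496, 0], [0, 0, 25, 0.07, 0.496, 0], [0, 0, 20, 0.07, 0.496, 0], [0, 0, 10, 0.07, 0.496, 0], [0, 0, 0, 0.07, 0.496, 0], [0, 0, 0, 0.07, 0.496, 0], [0, 0, 0, 0.07, 0.496, 0], [0, 0, 0, 0.07, 0.496, 0], [0, 0, 0, 0, 0, 0], [0, 0, 0, 0, 0, 0]])

```text
clock: 12.22
position: [385.0, 409.6, 206.1]
ee_rot: [0.998, -0.07, 0.002, 0.0]
contact_force: [-0.3, 0.2, -0.9]
gripper_width: 41.4
grasp_force: 60.9
```

```bash
python3 - <<'E'
from h import *
import pickle
s=read_state(); W=cam('wrist'); pickle.dump((W,s),open('D4.pkl','wb'))
M=R.from_quat(s['ee_rot']).as_matrix(); print(s['position'],M.round(3).tolist(),s['gripper_width'],s['grasp_force'])
h=cv2.cvtColor(W['image'],cv2.COLOR_RGB2HSV); g=h[:,:,2]
m=cv2.inRange(h,(0,0,150),(180,40,255)); n,l,st,c=cv2.connectedComponentsWithStats(m)
for i in range(1,n):
    if st[i,4]>150: print(st[i],c[i].round(1))
np.set_printoptions(linewidth=250)
print('V'); print(g[196:290:4,255:375:5]); print('S'); print(h[196:290:4,255:375:5,1])
for hh in (30,): 
  O=s['position']+M@[0,0,hh]
  for z in (17.5,): print([tuple(np.round(proj(W,O+M@np.array([x,y,-z])),1)) for x,y in((0,0),(22,0),(-22,0),(0,22),(0,-22))])
E
```

```text
[384.97468045 409.56687819 206.11486409] [[0.99, -0.139, 0.003], [-0.139, -0.99, -0.001], [0.003, 0.0, -1.0]] 41.44620959707592 60.93872129917145
[ 115  119   88  111 5697] [158.3 173.4]
[502 206  14  36 424] [508.  223.4]
[ 270  216   86   74 4113] [317.3 251.9]
[458 218  18  37 547] [466.8 235.7]
[537 312  53  29 813] [567.1 326.1]
V
[[233 232 233 235 235 237 237 236 235 235 232 230 229 229 228 230 231 236 237 238 232 237 234 227]
 [238 236 237 236 234 233 231 230 229 229 232 236 237 238 236 236 234 234 232 229 228 229 231 234]
 [234 232 231 232 232 235 239 239 238 238 237 234 234 234 233 231 229 226 229 231 232 234 235 238]
 [237 236 236 238 233 227 231 226 218 213 213 219 224 227 229 232 233 235 237 238 239 241 242 243]
 [225 221 219 216 215 219 222 226 230 233 234 235 237 238 239 239 239 240 241 241 242 240 238 233]
 [226 228 231 234 237 238 238 239 238 223 166 162 161 178 226 240 236 232 229 229 229 233 236 239]
 [241 241 241 240 238 236 234 229 133 137 149 155 161 163 165 167 229 237 239 241 242 243 243 242]
 [228 223 227 231 231 231 217 131 137 147 155 162 160 169 170 169 168
[... 3494 characters left out ...]
 5]
 [  5  13   0  13  14  12  12  10  10  10  11  11  11  11  11  11  11  10  10  12  13  28  27   2]
 [  2  12   0  11  12  10  15  10  12  12   9  10  13  13  11   9  10  13  11  11  12  55  15   2]
 [  6  20  13  26  12  10  12  12  12  10   9  14  12  12  10  11   9  13  11  14   0  16  43   3]
 [  7  20  27  21  11  14  14  14  14  12  14   7  12  14  12  14  11  12  11  12  17  28  23   4]
 [  6  16  36  43  21  12  10  14  12  12   5   5  10  14  14  10  14  10  12 116 136  18  40   8]]
[(np.float64(314.8), np.float64(269.3)), (np.float64(315.0), np.float64(227.1)), (np.float64(314.6), np.float64(306.0)), (np.float64(360.0), np.float64(268.8)), (np.float64(269.6), np.float64(268.9))]
```

```bash
python3 - <<'E'
from h import *
import pickle
W,s=pickle.load(open('D4.pkl','rb'))
M=R.from_quat(s['ee_rot']).as_matrix(); V=cv2.cvtColor(W['image'],cv2.COLOR_RGB2HSV)
for c in (309,313,317): print(c,'S',V[208:222,c,1].tolist(),'V',V[222:240,c,2].tolist())
P=lambda x,h:proj(W,s['position']+M@np.array([x,0,h]))[1]
for h in (25,28,31,34): print(h,[(x,round(P(x+22,h),1),round(P(x+22,h-17),1)) for x in (-3,-1.5,0,1.5)])
E
```

```text
309 S [141, 137, 135, 134, 132, 131, 128, 93, 39, 12, 10, 13, 13, 12] V [158, 159, 159, 161, 155, 161, 181, 200, 217, 230, 243, 247, 247, 247, 247, 247, 247, 247]
313 S [138, 139, 135, 132, 130, 130, 125, 63, 26, 13, 11, 11, 8, 10] V [160, 163, 165, 164, 156, 170, 188, 205, 224, 238, 245, 247, 247, 247, 247, 247, 246, 247]
317 S [138, 136, 136, 132, 130, 131, 125, 91, 36, 8, 11, 13, 11, 11] V [162, 164, 167, 167, 172, 172, 186, 207, 222, 233, 244, 247, 247, 247, 247, 247, 247, 247]
25 [(-3, np.float64(223.6), np.float64(237.1)), (-1.5, np.float64(220.8), np.float64(234.0)), (0, np.float64(217.9), np.float64(230.8)), (1.5, np.float64(215.1), np.float64(227.7))]
28 [(-3, np.float64(221.5), np.float64(234.5)), (-1.5, np.float64(218.7), np.float64(231.4)), (0, np.float64(215.9), np.float64(228.4)), (1.5, np.float64(213.1), np.float64(225.3))]
31 [(-3, np.float64(219.5), np.float64(232.0)), (-1.5, np.float64(216.8), np.float64(229.0)), (0, np.float64(214.0), np.float64(226.0)), (1.5, np.float64(211.2), np.float64(222.9))]
34 [(-3, np.float64(217.5), np.float64(229.6)), (-1.5, np.float64(214.8), np.float64(226.6)), (0, np.float64(212.1), np.float64(223.7)), (1.5, np.float64(209.4), np.float64(220.7))]
```

The lid is held centred (x offset about 0), with its rim about 29.5 mm ahead of the TCP. I'm carrying it to a viewing place beside the pocket.

Emit:
play_rows(series=[[11.6, -27.5, 3.4, 0, 0, -0.91], [11.6, -27.5, 3.4, 0, 0, -0.91], [11.6, -27.5, 3.4, 0, 0, -0.91], [11.6, -27.5, 3.4, 0, 0, -0.91], [11.6, -27.5, 3.4, 0, 0, -0.91], [11.6, -27.5, 3.4, 0, 0, -0.91], [11.6, -27.5, 3.4, 0, 0, -0.91], [11.6, -27.5, 3.4, 0, 0, -0.91], [11.6, -27.5, 3.4, 0, 0, -0.91], [11.6, -27.5, 3.4, 0, 0, -0.91], [11.6, -27.5, 3.4, 0, 0, -0.91], [11.6, -27.5, 3.4, 0, 0, -0.91], [11.6, -27.5, 3.4, 0, 0, -0.91], [11.6, -27.5, 3.4, 0, 0, -0.91], [11.6, -27.5, 3.4, 0, 0, -0.91], [11.6, -27.5, 3.4, 0, 0, -0.91], [0, 0, 0, 0, 0, 0], [0, 0, 0, 0, 0, 0]])

```text
clock: 13.77
position: [570.1, -31.4, 259.9]
ee_rot: [-0.673, 0.74, -0.0, -0.002]
contact_force: [0.4, 0.4, -0.8]
gripper_width: 41.2
grasp_force: 60.9
```

```bash
python3 - <<'E'
from h import *
import pickle
s=read_state(); W=cam('wrist'); pickle.dump((W,s),open('D5.pkl','wb'))
M=R.from_quat(s['ee_rot']).as_matrix(); print(s['position'],M.round(3).tolist(),s['grasp_force'])
u,v=proj(W,(570.7,-72.5,59)); print('pred',u,v)
h=cv2.cvtColor(W['image'],cv2.COLOR_RGB2HSV); g=h[:,:,2]
x0,y0=int(u)-75,int(v)-75; roi=g[max(y0,0):y0+150,x0:x0+150]
m=(roi<75).astype(np.uint8)*255; n,l,st,c=cv2.connectedComponentsWithStats(m)
for i in range(1,n):
    if st[i,4]>300: print(st[i],c[i])
i=1+st[1:,4].argmax(); ct=max(cv2.findContours((l==i).astype(np.uint8),cv2.RETR_EXTERNAL,cv2.CHAIN_APPROX_NONE)[0],key=cv2.contourArea)
r=cv2.minAreaRect(ct); print(x0,max(y0,0),r, onz(W,r[0][0]+x0,r[0][1]+max(y0,0),59))
np.set_printoptions(linewidth=260); print(roi[::5,::5])
E
```

```text
[570.12227516 -31.42865395 259.88557914] [[-0.094, -0.996, -0.002], [-0.996, 0.094, -0.003], [0.003, 0.002, -1.0]] 60.935512483119965
pred 308.2815132993492 142.48940994265502
[    0    21   132   129 12147] [69.84901622 77.40133366]
[144  31   6 119 313] [147.76996805 108.2971246 ]
233 67 ((65.5, 85.0), (131.0, 128.0), 0.0) [581.76660623 -63.56019317  59.        ]
[[ 78  79  78  81 135 137 138 136 138 138  89 138 138 139 123 136 137 133 136 138 140  94 153 156 155 154 158 157  80 141]
 [ 75  76  79  80 139 139 138 139 139 139  82 135 140 138 125 134 135 135 135 136 135  89 159 158 158 157 158 155  91 139]
 [ 45  46  49  83 114 125 138 137 139 135  90 134 135 135 125 137 133 135 138 136 138  85 147 156 153 158 155 140 103  95]
 [ 79  78  77  85 135 137 137 134 137 137  94 137 134 137 122 135 138 139 136 138 139  81 156 155 155 156 159 158  95 143]
 [ 76  78  78  76 134 139 135 136 137 134  96 136 135 134 122 135 137 139 140 141 138  90 139 138 137 141 143 153  94 162]
 [ 78  80  77  49 135  32  32  32  32  33  30  29  29  30  29  32  33  30  30  29  31  34  32  32  33  31 118 164  90
[... 2258 characters left out ...]
 15  15  24  23  27  28  29  28  28  30  28  29  29  27 198 196  30 155 157 157  97]
 [ 89  82  80  78  73  19  17  16  16  18  16  27  21  30  29  30  29  30  29  32  30  29  31  31  30  28 157 150 157  83]
 [ 88  79  81  80  73  81  77  51  78  80  80  80  99 100  78  97  96  75  99  98  97  94  96  98  57 101 158 140 156  76]
 [106  79  77  81  64  80  78  57  79  80  78  97 160 154 121 154 153 125 157 158 155 152 153 158  95 158 156 134 157  74]
 [118  60  59  62  51  61  60  49  64  64  72  77 126 126 105 126 125 106 127 128 126 122 125 125  90 124 123 109 123  70]
 [135  71  78  79  53  79  79  63  80  81  78  98 154 154 122 158 158 123 153 154 154 155 154 155 104 154 155 116 156  68]]
```

```bash
python3 - <<'E'
from h import *
import pickle
W,s=pickle.load(open('D5.pkl','rb')); g=cv2.cvtColor(W['image'],cv2.COLOR_RGB2HSV)[:,:,2]
k=np.zeros_like(g); k[80:202,250:372]=(g[80:202,250:372]<42)*255
k=cv2.morphologyEx(k,cv2.MORPH_OPEN,np.ones((9,9))); k=cv2.morphologyEx(k,cv2.MORPH_CLOSE,np.ones((15,15)))
c=max(cv2.findContours(k,cv2.RETR_EXTERNAL,cv2.CHAIN_APPROX_NONE)[0],key=cv2.contourArea)
P=np.array([onz(W,*p[0],59)[:2] for p in c],np.float32); r=cv2.minAreaRect(P); print('plate rect',r, cv2.boundingRect(c))
# pocket edge: circle from Hough in small range
roi=cv2.resize(np.clip(g[100:195,260:365].astype(float)*4,0,255).astype(np.uint8),None,fx=3,fy=3,interpolation=cv2.INTER_CUBIC)
C=cv2.HoughCircles(cv2.GaussianBlur(roi,(5,5),0),cv2.HOUGH_GRADIENT,1,30,param1=60,param2=15,minRadius=60,maxRadius=95)
for u,v,rr in (C[0][:4] if C is not None else []): print('circ',u/3+260,v/3+100,rr/3,onz(W,u/3+260,v/3+100,59).round(1))
W4,s4=pickle.load(open('D1.pkl','rb'))[0:2]
p=s['position']; print('TCP',p,'pos pred px of TCP axis at 59',proj(W,(p[0],p[1],59)))
E
```

```text
plate rect ((570.73681640625, -71.76568603515625), (108.90296173095703, 110.05854797363281), 84.63888549804688) (256, 91, 106, 104)
circ 308.83334 143.5 25.866667 [570.2 -71.4  59. ]
TCP [570.12227516 -31.42865395 259.88557914] pos pred px of TCP axis at 59 (np.float64(312.5318741353966), np.float64(180.92694979561017))
```

Pocket centre is at (570.5,-71.5) and the plate measures 109 x 110 mm at z = 59. Moving over it and lowering.

Emit:
play_rows(series=[[0.1, -10, 0, 0, 0, 0], [0.1, -10, 0, 0, 0, 0], [0.1, -10, 0, 0, 0, 0], [0.1, -10.1, 0, 0, 0, 0], [0, 0, -20, 0, 0, 0], [0, 0, -20, 0, 0, 0], [0, 0, -20, 0, 0, 0], [0, 0, -20, 0, 0, 0], [0, 0, -20, 0, 0, 0], [0, 0, -20, 0, 0, 0], [0, 0, -20, 0, 0, 0], [0, 0, -15, 0, 0, 0], [0, 0, -5, 0, 0, 0], [0, 0, 0, 0, 0, 0], [0, 0, 0, 0, 0, 0], [0, 0, 0, 0, 0, 0]])

```text
clock: 15.15
position: [571.9, -71.0, 101.7]
ee_rot: [-0.674, 0.739, -0.001, -0.001]
contact_force: [-0.7, -0.5, 0.3]
gripper_width: 41.4
grasp_force: 61.0
```

```bash
python3 - <<'E'
from h import *
import pickle
s=read_state(); W=cam('wrist'); pickle.dump((W,s),open('D6.pkl','wb'))
M=R.from_quat(s['ee_rot']).as_matrix(); print(s['position'],s['contact_force'],s['grasp_force'],M[:,2])
# expected plate corners vs far edge seen
g=cv2.cvtColor(W['image'],cv2.COLOR_RGB2HSV)[:,:,2]
yaw=-.0935; c,q=np.cos(yaw),np.sin(yaw); pk=np.array([570.5,-71.5])
for x,y in((-55,-55),(55,-55),(0,-55),(0,-27),(0,27)): print((x,y),np.round(proj(W,(pk[0]+c*x-q*y,pk[1]+q*x+c*y,59)),1))
print(g[60:250:3,313].tolist()); print(g[150,230:400:3].tolist())
E
```

```text
[571.85348516 -70.97326379 101.68518496] [-0.7067431  -0.51657292  0.2608504 ] 60.95160216093063 [ 8.25487149e-04 -2.72229580e-03 -9.99995954e-01]
(-55, -55) [417.  145.8]
(55, -55) [214.2 145.2]
(0, -55) [315.9 143.4]
(0, -27) [315.7 195. ]
(0, 27) [315.2 281.2]
[99, 97, 98, 96, 59, 100, 99, 165, 162, 166, 166, 169, 168, 162, 162, 163, 95, 165, 166, 165, 164, 165, 166, 165, 166, 163, 164, 32, 34, 33, 35, 34, 35, 34, 35, 34, 34, 34, 34, 33, 32, 32, 35, 33, 31, 24, 29, 28, 32, 33, 33, 32, 210, 220, 223, 226, 237, 252, 252, 252, 253, 252, 252, 252]
[35, 32, 34, 32, 33, 37, 35, 33, 32, 33, 35, 35, 36, 33, 33, 32, 33, 35, 35, 35, 33, 35, 33, 34, 33, 36, 35, 35, 32, 33, 35, 34, 35, 35, 36, 33, 35, 33, 35, 35, 33, 34, 33, 34, 33, 34, 35, 35, 34, 35, 33, 30, 34, 33, 32, 34, 34]
```

```bash
python3 - <<'E'
from h import *
import pickle
W,s=pickle.load(open('D6.pkl','rb')); g=cv2.cvtColor(W['image'],cv2.COLOR_RGB2HSV)[:,:,2]
for r in (155,165,175): 
    x=np.where(g[r,313:]>60)[0][0]+313; y=313-np.where(g[r,313::-1]>60)[0][0]
    a,b=onz(W,x-.5,r,59),onz(W,y+.5,r,59); print(r,y,x,a.round(1),b.round(1),((a+b)/2).round(1),np.linalg.norm(a-b))
for c in (270,290,313,340,360): print(c,140-9+np.where(g[131:160,c]<60)[0][0], onz(W,c,131+np.where(g[131:160,c]<60)[0][0]-.5,59).round(1))
for i in range(3): t=read_state(); print(t['position'])
E
```

```text
155 236 396 [ 523.1 -116.8   59. ] [ 608.3 -124.5   59. ] [ 565.7 -120.7   59. ] 85.53646769036348
165 239 392 [ 525.6 -111.5   59. ] [ 607.4 -118.9   59. ] [ 566.5 -115.2   59. ] 82.1529403335902
175 214 416 [ 511.9 -104.9   59. ] [ 622.5 -115.    59. ] [ 567.2 -110.    59. ] 111.1170096448255
270 141 [ 589.2 -130.2   59. ]
290 141 [ 578.7 -129.1   59. ]
313 141 [ 566.7 -127.9   59. ]
340 141 [ 552.7 -126.7   59. ]
360 142 [ 542.1 -125.4   59. ]
[571.84125929 -70.86649657 101.7697432 ]
[571.84125929 -70.86649657 101.7697432 ]
[571.84125929 -70.86649657 101.7697432 ]
```

Emit:
play_rows(series=[[-0.6, -0.7, 0, 0, 0, 0], [-0.6, -0.7, 0, 0, 0, 0], [0, 0, -3, 0, 0, 0], [0, 0, -3, 0, 0, 0], [0, 0, -3, 0, 0, 0], [0, 0, -2, 0, 0, 0], [0, 0, -1, 0, 0, 0], [0, 0, -1, 0, 0, 0], [0, 0, 0, 0, 0, 0], [0, 0, 0, 0, 0, 0]])

```text
clock: 16.03
position: [569.8, -72.2, 87.4]
ee_rot: [-0.674, 0.739, -0.0, -0.002]
contact_force: [0.8, -0.2, -0.3]
gripper_width: 41.0
grasp_force: 61.0
```

Emit:
play_rows(series=[[0, 0, -1, 0, 0, 0], [0, 0, -1, 0, 0, 0], [0, 0, 0, 0, 0, 0], [0, 0, 0, 0, 0, 0]])

```text
clock: 16.37
position: [569.9, -72.2, 85.6]
ee_rot: [-0.674, 0.739, -0.001, -0.001]
contact_force: [-0.4, -0.5, 0.2]
gripper_width: 41.6
grasp_force: 61.2
```

Emit:
play_rows(series=[[0, 0, -1, 0, 0, 0], [0, 0, 0, 0, 0, 0], [0, 0, 0, 0, 0, 0]])

```text
clock: 16.62
position: [569.9, -72.3, 85.5]
ee_rot: [-0.674, 0.739, -0.001, -0.001]
contact_force: [-2.3, -0.0, 6.2]
gripper_width: 41.3
grasp_force: 61.7
```

Emit:
play_rows(series=[[0, 0, -0.6, 0, 0, 0], [0, 0, 0, 0, 0, 0], [0, 0, 0, 0, 0, 0]])

```text
clock: 16.87
position: [569.9, -72.3, 85.5]
ee_rot: [-0.674, 0.739, -0.001, -0.001]
contact_force: [-3.4, 0.7, 8.8]
gripper_width: 41.8
grasp_force: 62.1
```

Contact at TCP z = 85.5. With the grasp at 31.5 mm above the rim (slope geometry), the rim is at 54.0, on the pocket floor. Releasing.

Emit:
play_rows(series=[[0, 0, 0.5, 0, 0, 0], [0, 0, 0, 0, 0, 0], [0, 0, 0, 0, 0, 0], [0, 0, 0, 0, 0, 0]], gripper=0.6)

```text
clock: 17.2
position: [569.6, -72.2, 83.9]
ee_rot: [-0.674, 0.739, -0.0, -0.002]
contact_force: [0.3, -0.4, -0.6]
gripper_width: 51.3
grasp_force: 0.0
```

Emit:
play_rows(series=[[0, 0, 0, 0, 0, 0], [0, 0, 4, 0, 0, 0], [0, 0, 10, 0, 0, 0], [0, 0, 20, 0, 0, 0], [0, 0, 30, 0, 0, 0], [0, 8, 40, 0, 0, 0], [0, 16, 40, 0, 0, 0], [0, 16, 30, 0, 0, 0], [0, 0, 0, 0, 0, 0], [0, 0, 0, 0, 0, 0]])

```text
clock: 18.03
position: [570.6, -31.9, 260.3]
ee_rot: [-0.674, 0.739, -0.002, 0.001]
contact_force: [0.5, 0.1, -0.7]
gripper_width: 51.6
grasp_force: 0.0
```

```bash
python3 - <<'E'
from h import *
import pickle
s=read_state(); W=cam('wrist'); T=cam('top'); pickle.dump((W,T,s),open('D7.pkl','wb'))
print(s['position'])
h=cv2.cvtColor(W['image'],cv2.COLOR_RGB2HSV); g=h[:,:,2]
print('pred lid face',proj(W,(570.5,-72,72)))
# plate
u,v=map(int,proj(W,(570.5,-72,59)))
k=np.zeros_like(g); k[v-65:v+65,u-65:u+65]=(g[v-65:v+65,u-65:u+65]<42)*255
k=cv2.morphologyEx(k,cv2.MORPH_OPEN,np.ones((5,5))); k=cv2.morphologyEx(k,cv2.MORPH_CLOSE,np.ones((15,15)))
c=max(cv2.findContours(k,cv2.RETR_EXTERNAL,cv2.CHAIN_APPROX_NONE)[0],key=cv2.contourArea)
P=np.array([onz(W,*p[0],59)[:2] for p in c],np.float32); print('plate',cv2.minAreaRect(P))
for lo,nm in ((228,'face'),(120,'lid')):
    m=np.zeros_like(g); q=((g>lo)&(h[:,:,1]<40))[v-45:v+45,u-40:u+40]; m[v-45:v+45,u-40:u+40]=q*255
    n,l,st,cc=cv2.connectedComponentsWithStats(m); i=1+st[1:,4].argmax(); ct=max(cv2.findContours((l==i).astype(np.uint8),cv2.RETR_EXTERNAL,cv2.CHAIN_APPROX_NONE)[0],key=cv2.contourArea)
    e=cv2.fitEllipse(ct); print(nm,st[i],np.round(e[0],1),np.round(e[1],1),onz(W,*e[0],71).round(1))
np.set_printoptions(linewidth=250); print(g[v-45:v+45:4,u-40:u+40:4])
E
```

```text
[570.61240161 -31.89444534 260.3333646 ]
pred lid face (np.float64(310.27620123164775), np.float64(144.15897693786812))
plate ((570.3590087890625, -72.23808288574219), (108.28913116455078, 109.24034881591797), 84.66885375976562)
face [ 290  124   42   42 1373] [310.7 144.4] [40.8 41. ] [570.1 -71.7  71. ]
lid [ 289  123   44   44 1516] [310.8 144.4] [42.9 43.2] [570.  -71.6  71. ]
[[137  34  35  34  35  36  34  35  35  34  36  38  34  33  37  37  35  35  38  38]
 [175  33  35  35  37  35  34  34  35  34  34  37  37  36  35  36  34  37  38  38]
 [ 35  36  33  34  35  36  34  33  32  36  35  35  33  35  36  34  35  36  37  35]
 [ 34  33  37  36  33  32  34  34  35  36  33  35  34  35  34  34  36  33  38  38]
 [ 34  31  34  33  33  34  35  36  33  35  32  32  33  33  35  33  32  34  37  38]
 [ 34  32  37  34  32  33  34  33  32  31  23  25  28  33  32  34  33  33  37  37]
 [ 35  32  32  34  33  30  31  17  22  33  33  31  30  16  28  32  32  35  37  40]
 [ 32  33  35  33  32  33  21  32 208 248 251 250 232  72  29  30  30  33  37  36]
 [ 23  35  34  33  34  21  42 248 251 251 251 251 25
[... 493 characters left out ...]
48 248 248 248 222  17  35  35  34]
 [ 21  22  22  17  30  26 220 248 248 248 248 248 248 247 247  36  31  33  35  36]
 [ 20  19  21  20  24  29  30 226 248 248 247 247 248 246  63  23  35  34  36  33]
 [ 19  17  21  21  20  31  30  22  83 209 232 226 154  21  24  33  35  35  32  36]
 [ 20  23  21  21  19  31  29  30  29  19  20  16  20  27  31  33  35  36  34  33]
 [ 19  22  20  18  19  26  31  32  30  32  27  36  36  36  35  35  34  34  37  35]
 [ 19  18  19  21  18  30  28  30  31  29  29  35  37  35  33  35  36  35  36  35]
 [ 61  20  18  20  19  33  30  28  31  31  34  35  38  35  36  36  34  36  34  33]
 [118  19  20  19  18  27  28  28  27  35  32  37  35  37  36  34  34  33  32  36]]
```

The lid outline is circular at (310.7,144.4), i.e. (570.1,-71.7). The plate centre is (570.4,-72.2), so the lid is seated and centred. Now going above the parked bar.

Emit:
play_rows(series=[[0, 0, 35, 0, 0, 0], [0, 0, 35, 0, 0, 0], [0, 0, 35, 0, 0, 0], [0, 0, 35, 0, 0, 0], [5, 0, 20, 0, 0, 0], [20, -9, 0, 0, 0, 0], [20, -9, 0, 0, 0, 0], [20, -9, 0, 0, 0, 0], [20, -9, 0, 0, 0, 0], [0, 0, 0, 0, 0, 0], [0, 0, 0, 0, 0, 0]], gripper=0.45)

```text
clock: 19.05
position: [655.2, -69.6, 413.4]
ee_rot: [-0.673, 0.74, 0.001, -0.004]
contact_force: [0.8, -0.6, -0.3]
gripper_width: 38.4
grasp_force: 0.0
```

```bash
python3 - <<'E'
from h import *
import pickle
s=read_state(); W=cam('wrist'); pickle.dump((W,s),open('D8.pkl','wb'))
M=R.from_quat(s['ee_rot']).as_matrix();print(s['position'],s['gripper_width'],M.round(3).tolist(),s['joints'].round(2))
g=cv2.cvtColor(W['image'],cv2.COLOR_RGB2HSV)[:,:,2]
for th in (1.42,1.5):
  for o in (-58,-30,0,58):
    b=np.array([672.5-.9956*235*np.cos(th)+.0935*o,-69.4+.0935*235*np.cos(th)+.9956*o,100+235*np.sin(th)]); print(th,o,b.round(1),np.round(proj(W,b),1))
np.set_printoptions(linewidth=260)
print(g[100:240:10,250:376:4])
E
```

```text
[655.20296194 -69.6035371  413.37135187] 38.41946254422188 [[-0.094, -0.996, -0.008], [-0.996, 0.094, -0.003], [0.004, 0.008, -1.0]] [ 0.14  0.4   0.41  0.   -1.59 -0.23]
1.42 -58 [ 631.9 -123.8  332.3] [340.1 137. ]
1.42 -30 [634.5 -96.  332.3] [339.4 179.1]
1.42 0 [637.4 -66.1 332.3] [338.3 221.6]
1.42 58 [642.8  -8.4 332.3] [335.8 292.3]
1.5 -58 [ 650.5 -125.6  334.4] [311.2 137.1]
1.5 -30 [653.1 -97.7 334.4] [311.2 179.7]
1.5 0 [655.9 -67.8 334.4] [311.3 222.7]
1.5 58 [661.4 -10.1 334.4] [311.4 294.1]
[[246 246 245 245 247 247 246 246 247 247 162 216 207 248 247 247 216  75 128 133 132 137 135 136 136 131 135 136 133 134 133 134]
 [246 245 245 244 246 246 246 246 245 244 155 207 215 248 248 248 219  75  87 135 134 131 136 133 133 132 134 133 127 133 132 133]
 [244 245 245 246 245 246 246 246 247 247 149 168 227 248 240 237 201  72  68 100  58  28  44  25  28  27  25  28  26  25  23  25]
 [246 246 245 245 245 245 245 245 246 245 173 135 225  23  20  21  16  43  77  80  40  28  29  25  26  26  27  24  27  27  28  27]
 [244 245 245 245 245 246 247 245 245 246 184 141 233  88  23  24
[... 545 characters left out ...]
 78  88  13  16  21  27  23  25  27  27  26]
 [233 236 236 238 238 235 238 248 248 247 221  91 229 112  24  30  20  15  77  78  79  67  78  78  62  94  99  65  94  95  80  97]
 [250 249 249 249 249 250 250 248 248 247 229  88 232 117  23  31  26  14  80  78  77  57  79  79  63 135 151 102 156 156 136 153]
 [250 250 250 248 250 249 249 248 249 249 235 104 237 130  25  30  24  15  58  64  66  50  67  66  60  96 138 110 134 134 133 134]
 [250 250 250 250 249 249 249 249 249 249 241  99 237 146  28  27  25  16  13  11  10  21  76  75  58  74 131 119 128 121 121 119]
 [250 250 250 250 250 250 249 249 250 249 244 161 244 160  28  28  21  14  14  19  18  16  76  77  63  73  80 133 132 130 129 132]]
```

The bar is at columns 303 to 321, centre about 311.5, matching the prediction for 1.5 rad. Descending to grip it.

Emit:
play_rows(series=[[0.3, 0, -15, 0, 0, 0], [0.3, 0, -15, 0, 0, 0], [0, 0, -15, 0, 0, 0], [0, 0, -15, 0, 0, 0], [0, 0, -9, 0, 0, 0], [0, 0, -4, 0, 0, 0], [0, 0, 0, 0, 0, 0], [0, 0, 0, 0, 0, 0]])

```text
clock: 19.77
position: [655.4, -68.7, 344.9]
ee_rot: [-0.674, 0.739, -0.001, -0.001]
contact_force: [-0.1, 0.5, 0.9]
gripper_width: 38.3
grasp_force: 0.0
```

Emit:
play_rows(series=[[0, 0, 0, 0, 0, 0], [0, 0, 0, 0, 0, 0], [0, 0, 0, 0, 0, 0], [0, 0, 0, 0, 0, 0], [0, 0, 0, 0, 0, 0], [0, 0, 0, 0, 0, 0], [0, 0, 0, 0, 0, 0]], gripper=0)

```text
clock: 20.35
position: [655.9, -68.8, 345.2]
ee_rot: [-0.674, 0.739, -0.002, -0.001]
contact_force: [0.9, -0.1, 5.4]
gripper_width: 9.9
grasp_force: 58.8
```

```bash
python3 - <<'E'
from h import *
s=read_state(); print(s['position'],s['contact_force'],s['gripper_width'],s['grasp_force'],s['wrist_torque'])
y=-0.0935; th=np.linspace(1.5,0.79,19); h=235*(1-np.cos(th)); z=235*np.sin(th)
print(np.c_[np.diff(h)*np.cos(y),np.diff(h)*np.sin(y),np.diff(z)].round(1).tolist())
E
```

```text
[655.9284913  -68.80886857 345.2206517 ] [ 0.90006139 -0.08258561  5.42104468] 9.933611297172753 58.767406940460205 [ 0.18791203 -0.34904109 -0.0846407 ]
[[-9.2, 0.9, -0.8], [-9.2, 0.9, -1.2], [-9.1, 0.9, -1.6], [-9.0, 0.8, -1.9], [-8.9, 0.8, -2.3], [-8.8, 0.8, -2.6], [-8.7, 0.8, -3.0], [-8.6, 0.8, -3.3], [-8.5, 0.8, -3.7], [-8.3, 0.8, -4.0], [-8.2, 0.8, -4.3], [-8.0, 0.7, -4.6], [-7.8, 0.7, -5.0], [-7.6, 0.7, -5.3], [-7.4, 0.7, -5.6], [-7.2, 0.7, -5.8], [-6.9, 0.6, -6.1], [-6.7, 0.6, -6.4]]
```

Emit:
play_rows(series=[[-4.6, 0.4, -0.4, 0, 0, 0], [-4.6, 0.5, -0.4, 0, 0, 0], [-9.2, 0.9, -1.2, 0, 0, 0], [-9.1, 0.9, -1.6, 0, 0, 0], [-9.0, 0.8, -1.9, 0, 0, 0], [-8.9, 0.8, -2.3, 0, 0, 0], [-8.8, 0.8, -2.6, 0, 0, 0], [-8.7, 0.8, -3.0, 0, 0, 0], [-8.6, 0.8, -3.3, 0, 0, 0], [0, 0, 0, 0, 0, 0]])

```text
clock: 21.18
position: [582.2, -61.8, 327.5]
ee_rot: [-0.674, 0.739, 0.0, -0.002]
contact_force: [-1.0, 2.0, 3.9]
gripper_width: 9.8
grasp_force: 61.3
```

Emit:
play_rows(series=[[-4.2, 0.4, -1.8, 0, 0, 0], [-4.3, 0.4, -1.9, 0, 0, 0], [-8.3, 0.8, -4.0, 0, 0, 0], [-8.2, 0.8, -4.3, 0, 0, 0], [-8.0, 0.7, -4.6, 0, 0, 0], [-7.8, 0.7, -5.0, 0, 0, 0], [-7.6, 0.7, -5.3, 0, 0, 0], [-7.4, 0.7, -5.6, 0, 0, 0], [-7.2, 0.7, -5.8, 0, 0, 0], [-6.9, 0.6, -6.1, 0, 0, 0], [-3.4, 0.3, -3.2, 0, 0, 0], [-3.3, 0.3, -3.2, 0, 0, 0], [0, 0, 0, 0, 0, 0], [0, 0, 0, 0, 0, 0], [0, 0, 0, 0, 0, 0]])

```text
clock: 22.43
position: [507.7, -54.7, 276.5]
ee_rot: [-0.674, 0.739, -0.0, -0.001]
contact_force: [1.6, 2.4, 0.2]
gripper_width: 9.5
grasp_force: 62.2
```

```bash
python3 - <<'E'
from h import *
s=read_state(); p=s['position']; print(p,s['contact_force'],s['gripper_width'],s['grasp_force'],s['joint_vel'].round(3))
hx=(672.5-p[0])*.9956-(-69.4-p[1])*.0935; print('theta by x',np.arccos(hx/235),'by z',np.arcsin((p[2]-10.5-100)/235))
W=cam('wrist'); T=cam('top'); S=cam('scene')
import pickle; pickle.dump((W,T,S,s),open('D9.pkl','wb'))
# bar seen in the top and scene views? lid seen
g=cv2.cvtColor(W['image'],cv2.COLOR_RGB2HSV)
h=cv2.cvtColor(S['image'],cv2.COLOR_RGB2HSV)
print('bar px scene',proj(S,(p[0],p[1],p[2]-6)),'top',proj(T,(p[0],p[1],p[2]-6)))
E
```

```text
[507.720474   -54.72776003 276.50507457] [1.58220282 2.432625   0.17570535] 9.513761125397869 62.2421658039093 [-0.002 -0.001  0.003  0.001 -0.001  0.001]
theta by x 0.7898640001284882 by z 0.7844055829889964
bar px scene (np.float64(300.7747642229567), np.float64(149.02478228488283)) top (np.float64(339.4010134112862), np.float64(186.8330262857453))
```

The cover is held still at about 0.79 rad, with the bar firmly gripped (62 N) and the arm stationary. Handing in.

```bash
python3 -c "
from bench import job_done
print(job_done())"
```

```text
the job is handed in; nothing more can be done
None
```

The job is handed in (no verdict was returned): the cover was parked fully open, the silver lid was lowered into the pocket and let go within about 1 mm of centre, and the cover is now held by its bar at about 0.79 rad.

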